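# Put the wide torch cup away and lock the drawer for transport

### The job

The small-parts cabinet is going out on the van. Stand the wider of the two ceramic torch cups upright in the empty rear tray of its open bottom drawer, between the partition and the drawer's back wall; then push the drawer fully home and swing the cam lever straight down over the drawer front so that it is locked. The narrower cup is wanted for the next weld: leave it standing where it is.

Things in the scene. Friction and masses are not known exactly. Their poses are not given: they have to be found in the camera images.
- wide_cup: The wider ceramic torch cup (put away): plain pinkish-brown round sleeve, standing. 24 mm diameter from the foot up to 20 mm, then tapering to 18 mm at the top, 46 mm tall, about 22 g. Origin: centre of its foot; z up its axis. Grasp it round the lower body.
- narrow_cup: The narrower ceramic torch cup (stays): same shape and colour, 17 mm diameter, 46 mm tall, standing on the bench. Origin: centre of its foot; z up its axis.
- cabinet_face (a point): Grey steel cabinet, 180 deep (x) x 240 wide (y) x 192 mm high. Point: foot of its front face, in the middle, on the bench; x points into the cabinet, y along the face, to the left when facing it. Bottom drawer 11 to 73 mm high; latch rail above it to 113 mm; upper drawer front (115 to 184 mm, stays shut) 6 mm before the face, with a lip pull 20 mm before it.
- drawer (a joint): Bottom drawer's slide in m: 0 fully home, 0.155 pulled out to its stop (starts 0.145 to 0.155, out toward -x of the cabinet). About 0.7 kg, runs with 2 to 3 N.
- drawer_front (a point): Middle of the drawer's front face (62 mm high, 224 mm wide, looks to -x), 42 mm above the bench; moves with the drawer; axes as the cabinet. A lip pull, 80 mm long centred 20 mm to -y, stands out 14 mm between 47 and 60 mm height. When home this point is 6 mm before the cabinet's face.
- rear_tray (a point): Centre of the rear tray's floor, 17 mm above the bench; moves with the drawer; axes as the cabinet. The tray is clear 48 mm in x and 208 mm in y. Partition to the front tray on the -x side is 26 mm high, drawer sides and back wall 41 mm over the floor. Drawn out, its centre lies 12 to 22 mm before the upper drawer front: tilt the tool, its body leaning away from the cabinet.
- lever (a joint): Cam lever's angle in rad about the cabinet's -x: 0 level, pointing to the cabinet's +y (free); 1.57 straight down over the drawer front (locked, at its stop); negative is raised. Stiff enough to stay where left; turns with about 1.5 N at the grip. Its dog clears the drawer front only when the drawer is home, and then holds it.
- lever_pivot (a point): The lever's pivot on the latch rail, 94.5 mm above the bench, 2 mm before the face and 50 mm to +y of its middle. Fixed to the cabinet; axes as the cabinet.
- lever_grip (a point): Middle of the lever's black grip, 60 mm from the pivot and 31 mm out in front of it. The grip is 30 mm long, 15 mm thick across the swing, 18 mm deep. Moves with the lever.

How it is judged:
On the way, in this order (a step that is already met when the one before it is completed fails the run):
1. the wide cup stands upright in the rear tray of the open drawer, released (x of wide_cup in the frame of rear_tray between -0.018 and 0.018 m and y of wide_cup in the frame of rear_tray between -0.1 and 0.1 m and z of wide_cup in the frame of rear_tray between -0.004 and 0.006 m and angle between wide_cup's own z axis and vertical below 0.15 rad and contact force between the fingers and wide_cup below 0.1 N and value of joint drawer above 0.09 m), for 0.2 s.
2. the drawer is fully home with the cup standing in the rear tray (x of wide_cup in the frame of rear_tray between -0.018 and 0.018 m and y of wide_cup in the frame of rear_tray between -0.1 and 0.1 m and z of wide_cup in the frame of rear_tray between -0.004 and 0.006 m and angle between wide_cup's own z axis and vertical below 0.15 rad and value of joint drawer below 0.005 m), for 0.2 s.
At the end, for the whole second after the job is handed in: The wide cup stands upright (within 0.15 rad) at rest on the rear tray's floor, the drawer is home within 5 mm, the lever is down past 1.4 rad, and the narrow cup stands within 30 mm of where it was (all of step 2 and value of joint lever above 1.4 rad and linear speed of wide_cup below 0.02 m/s and angle between narrow_cup's own z axis and vertical below 0.15 rad and distance of narrow_cup from where it was at the start of the episode below 0.03 m); the robot touches nothing.
It fails at once if the narrow cup is knocked over or shifted (distance of narrow_cup from where it was at the start of the episode above 0.03 m or angle between narrow_cup's own z axis and vertical above 0.4 rad).
It also fails if it takes over 70 s, if anything falls off the work surface, if the arm or the gripper's body presses on something with over 40 N, if the wrist force passes 120 N, or if a joint passes its speed limit or range.

### The arm

A 6-joint arm with a two-finger parallel gripper is mounted at the origin on a cart in front of the work surface, level with it; the furniture and walls round the work are solid. World frame = base frame: x ahead of the robot, y to its left, z up, the work surface at z = 0. Lengths are in m, angles in rad, forces in N, time in s.
With the tool pointing down it reaches from about 0.325 to 0.875 m from the base axis. Payload 4.4 kg.
Tool frame: the origin (TCP) lies at the very end of the fingers, on their centre line; the grasp point (between the pads) lies 19 mm behind it; z points along the fingers, y is the line along which they close (so a half turn about z gives the same grasp; the last joint's range is limited). The gripper opens to 85 mm and grips with 20 to 120 N. Pads are 22 mm wide; open, the fingers measure 114 mm over their backs; the gripper's body (76 mm by 85 mm) begins 54 mm behind the grasp point. The pads swing forward as they close: fully open they stand 13 mm farther back than shut.
Start: joints at [-1.401, 0.207, 1.542, -0, 1.393, -0.15], TCP at [0.181, -0.546, 0.231] pointing down, gripper open.
Joint ranges: [-2.73, 2.73], [-0.86, 2.22], [0.23, 2.46], [-1.11, 4.25], [0.08, 2.63], [-2.82, 2.82]. Speed limits (rad/s): [2.79, 2.79, 3.14, 3.14, 3.14, 3.14].

### API

Orientations are given as a unit quaternion [w, x, y, z].
In Python, from plant import arm gives the robot as it stands.
- The arm moves only by the shell command python3 -m pendant 'ROWS'. ROWS is JSON, a list of rows, each an object of numbers: "x", "y", "z": the shift along the tool's x, y, z in mm; "ax", "ay", "az": the turn, a rotation vector about the tool's x, y, z in rad; "claw": the opening, from 0 (shut) to 1 (fully open). A call has exactly 10 rows; each row shifts and turns the commanded pose from where the row before left it, along the tool's axes as they then stand; what a row does not reach is not made up. A row lasts 1/8 s, in which the tool goes at most 62.5 mm and 10.7 degrees, less where a joint would pass 70% of its speed; a pose out of reach is approached as far as the arm can. A call is refused whole if a number of a shift passes 62.5 or a number of a turn 0.188, either way. A call with a gripper value outside its range is refused whole. The fingers move at their own pace and stop on an object; the grip force is fixed at half the most. Time passes only in rows, so rows that do not move let the fingers close, or fill a call up. It gives the time, the measured TCP pose, the force, the opening and the grip force at its end, in the units of the state.
- arm.read_state(): the state, without advancing time (a new reading comes with each control period).
- arm.snapshot(name): name is "scene" or "top" or "wrist"; returns the picture (400x640x3 uint8, red, green, blue); there is no depth.
- arm.camera_info(name): a dict with "fx", "fy", "cx", "cy" (pixels), "extrinsics" (4x4, takes a point from world to camera coordinates); the wrist camera has in their place "tool_from_camera" (4x4, takes a point from camera to tool coordinates, whose origin is the TCP and whose axes are the flange's). Camera axes: x right, y up, looking along -z (the intrinsics and any distortion apply to the point x, -y, -z); pixel columns grow to the right and rows downward; lengths in m; the calibration is good to about 2 mm. A picture is of the moment at which its call begins: read the wrist's pose just before it. camera_info takes no time and is no camera call.
- arm.job_done(): hands the job in; it is judged then, once.
The state is a dict: "clock": time; "q": joint angles; "joint_vel": joint speeds; "joint_torque": joint torques, N m; "position": TCP position; "tcp_rot": TCP orientation; "ft_force": force on the tool from outside, world axes, zero at the start; "torque": the same for the moment, N m; "gripper_width": finger opening in m; "finger_force": force on a finger pad.
Only numpy, scipy, OpenCV 4.12 (cv2) and the standard library are available. Lean on these libraries where they do the work, as an engineer would, in place of code of your own. Each camera call takes 0.05 s, during which the arm holds its last target. There are 200 camera calls.

## Working session

There is one attempt and no reset: what is moved stays moved. The work goes in short steps, Python scripts to look and compute and a shell command to move; the robot and the scene stay as the last step left them, time stands still between calls to the robot, and variables do not carry over. Pictures are saved under pics/ and viewed, at most 10 in all, crops included, and the job is handed in when it is done.

```bash
mkdir -p pics; ls; cat > h.py <<'E'
import numpy as np, cv2
from plant import arm
def info(n):
    c=arm.camera_info(n); return c
E
python3 - <<'E'
from h import *
s=arm.read_state(); print(s)
for n in ("scene","top","wrist"):
    im=arm.snapshot(n); cv2.imwrite(f"pics/{n}0.png",im[:,:,::-1]); print(n,arm.camera_info(n))
E
```

```text
pics
{'clock': 0.0, 'q': array([-1.40050089e+00,  2.07397619e-01,  1.54296422e+00,  9.87557233e-07,
        1.39348976e+00, -1.50513067e-01]), 'joint_vel': array([-0.00079082, -0.00046629,  0.00028632,  0.00064465, -0.00021812,
        0.00091791]), 'joint_torque': array([ 1.91091758e-04, -3.83036041e+01, -2.91592473e+01, -2.05051979e-04,
        1.06414984e-02, -1.00676672e-05]), 'position': array([ 0.1811699 , -0.54491656,  0.23013359]), 'tcp_rot': array([-1.12942068e-03,  9.87162182e-01,  1.59717093e-01, -1.06857106e-05]), 'ft_force': array([ 1.00322012, -0.30741366, -0.14627862]), 'torque': array([0.01313091, 0.00488272, 0.03623904]), 'finger_force': 0.0, 'gripper_width': 0.08552639285562248}
scene {'fx': 444.7532278339276, 'fy': 444.7532278339276, 'cx': 324.13416316989776, 'cy': 200.96796673979802, 'extrinsics': array([[ 0.89426491, -0.44737976,  0.01190059, -0.58680468],
       [ 0.31546967,  0.649006  ,  0.69229336, -0.1489336 ],
       [-0.3174416 , -0.61533938,  0.72151803, -0.92825696],
       [ 0.        ,  0.        ,  0.        ,  1.        ]])}
top {'fx': 490.47674596497495, 'fy': 490.47674596497495, 'cx': 329.07421617349917, 'cy': 201.49262590553562, 'extrinsics': array([[-0.02541462, -0.99949703, -0.01896822, -0.13527765],
       [ 0.98865129, -0.0279401 ,  0.14760749, -0.59773302],
       [-0.14806322, -0.01500157,  0.98886411, -1.05048686],
       [ 0.        ,  0.        ,  0.        ,  1.        ]])}
wrist {'fx': 291.00236528725657, 'fy': 291.00236528725657, 'cx': 320.61086787383874, 'cy': 198.16672511408453, 'tool_from_camera': array([[-7.10063555e-04,  9.45791600e-01,  3.24773375e-01,
         8.41882347e-02],
       [ 9.99999637e-01,  5.18495620e-04,  6.76393178e-04,
         1.37951291e-04],
       [ 4.71333413e-04,  3.24773738e-01, -9.45791625e-01,
        -1.42063773e-01],
       [ 0.00000000e+00,  0.00000000e+00,  0.00000000e+00,
         1.00000000e+00]])}
```

View pics/scene0.png

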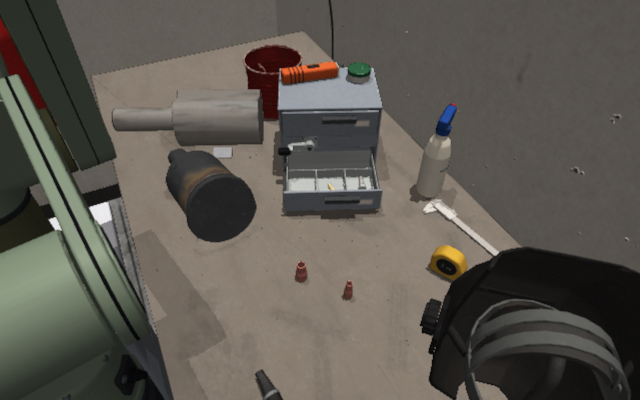

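View pics/top0.png

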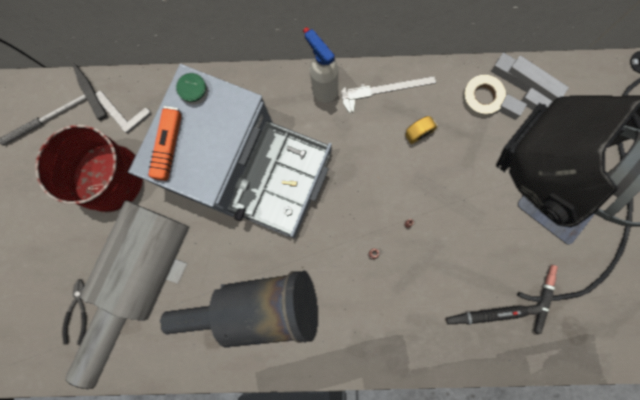

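```bash
cat >> h.py <<'E'
def ray(n,u,v):
    c=info(n); E=c["extrinsics"]; R,t=E[:3,:3],E[:3,3]
    d=R.T@np.array([(u-c["cx"])/c["fx"],-(v-c["cy"])/c["fy"],-1.]); return -R.T@t,d
def atz(n,u,v,z):
    o,d=ray(n,u,v); return o+d*(z-o[2])/d[2]
def proj(n,p):
    c=info(n); E=c["extrinsics"]; q=E[:3,:3]@np.asarray(p,float)+E[:3,3]
    return np.array([c["cx"]-c["fx"]*q[0]/q[2], c["cy"]+c["fy"]*q[1]/q[2]])
E
python3 - <<'E'
from h import *
t=cv2.imread("pics/top0.png"); s=cv2.imread("pics/scene0.png")
a=cv2.resize(t[60:260,140:420],None,fx=2.85,fy=2.85,interpolation=cv2.INTER_CUBIC)
cv2.imwrite("pics/a.png",a)
b=cv2.resize(s[60:310,260:400],None,fx=2.4*1.0,fy=2.4,interpolation=cv2.INTER_CUBIC)
cv2.imwrite("pics/b.png",b)
for n,im,boxes in (("scene",s,[(280,255,320,290),(335,275,362,305)]),("top",t,[(360,240,390,265),(398,212,420,235)])):
    for x0,y0,x1,y1 in boxes:
        c=im[y0:y1,x0:x1].astype(int); m=(c[:,:,2]-c[:,:,1]>25)
        ys,xs=np.nonzero(m); print(n,xs.min()+x0,xs.max()+x0,ys.min()+y0,ys.max()+y0,xs.mean()+x0,ys.mean()+y0,len(xs))
for n,u,v in (("scene",301,281),("scene",348,298),("top",374,253),("top",408,223)): print(n,atz(n,u,v,0.0),atz(n,u,v,.046))
E
```

```text
scene 296 306 261 281 300.80213903743316 270.88235294117646 187
scene 344 352 280 298 348.0859375 289.25 128
top 369 378 249 257 373.7358490566038 253.11320754716982 53
top 406 412 220 225 408.36 222.6 25
scene [ 0.47432008 -0.25644687  0.        ] [ 0.46268537 -0.28479635  0.046     ]
scene [ 0.5423568  -0.33481243  0.        ] [ 0.52670886 -0.35853942  0.046     ]
top [ 0.47881546 -0.2499431   0.        ] [ 0.47689919 -0.24657737  0.046     ]
top [ 0.54529948 -0.3305374   0.        ] [ 0.54066343 -0.32387466  0.046     ]
```

View pics/a.png

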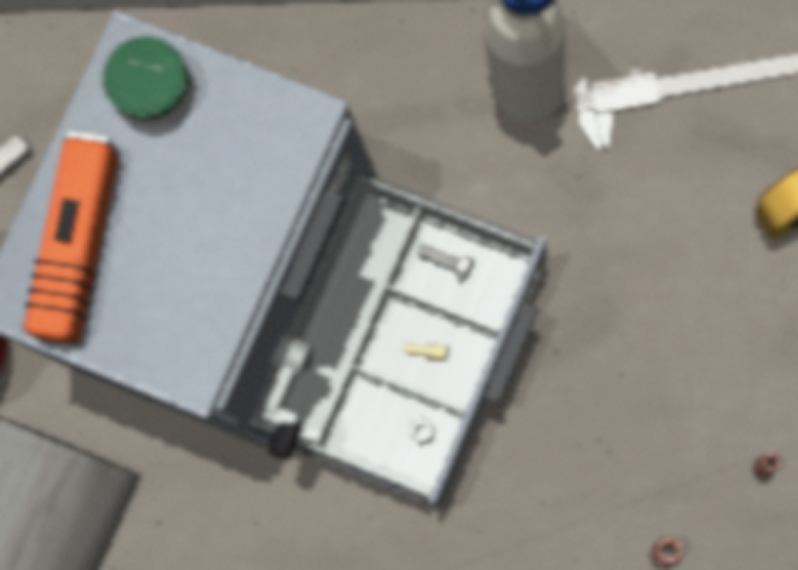

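View pics/b.png

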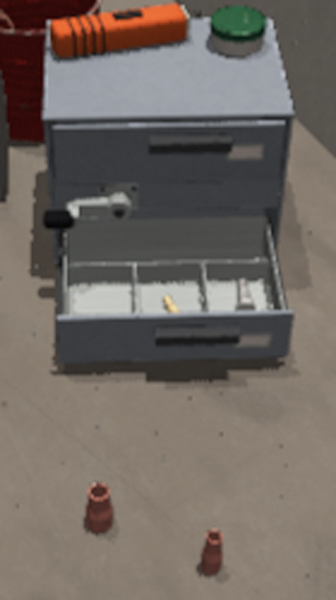

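```bash
cat > fit.py <<'E'
from h import *
from scipy.optimize import least_squares
A=lambda u,v:("top",u/2.85+140,v/2.85+60)
B=lambda u,v:("scene",u/2.4+260,v/2.4+60)
D=[((0,-.12,.192),0,A(348,100)),((0,.12,.192),0,A(211,413)),((.18,-.12,.192),0,A(118,10)),
((-.006,-.112,.073),1,A(545,240)),((-.006,.112,.073),1,A(437,507)),
((0,.12,.192),0,B(48,118)),((0,-.12,.192),0,B(291,115)),
((-.006,.112,.073),1,B(57,318)),((-.006,-.112,.073),1,B(293,313)),((-.006,.112,.011),1,B(57,361)),((-.006,-.112,.011),1,B(289,357)),
((-.033,.11,.0945),0,B(57,218)),((-.033,.11,.0945),0,A(287,437))]
def W(P,p,dr):
    c,s=np.cos(p[2]),np.sin(p[2]); x=P[0]-dr*p[3]; y=P[1]
    return np.array([p[0]+c*x-s*y,p[1]+s*x+c*y,P[2]])
def f(p): return np.concatenate([proj(o[0],W(P,p,d))-np.array(o[1:]) for P,d,o in D])
r=least_squares(f,[.6,.1,1.2,.15],loss="soft_l1"); p=r.x
if __name__=="__main__":
    print(p,np.round(f(p).reshape(-1,2),1).tolist())
    for n,P,d in (("tray",(.018-.0,0,.017),0),("front",(-.006,0,.042),1),("pivot",(-.002,.05,.0945),0),("grip",(-.033,.11,.0945),0)): print(n,W(P,p,d))
    def cup(obs,z):
        g=lambda q:np.concatenate([proj(n,[q[0],q[1],zz])-np.array(o) for (n,o),zz in zip(obs,z)])
        r=least_squares(g,[.5,-.25]); return r.x,r.fun
    print(cup([("scene",(300.8,270.9)),("top",(373.7,253.1))],[.021,.035]))
    print(cup([("scene",(348.1,289.2)),("top",(408.4,222.6))],[.021,.035]))
E
python3 fit.py
```

```text
[0.67969532 0.02173107 1.15424796 0.14504569] [[0.6, 0.1], [-0.9, 0.7], [-0.2, -0.3], [0.9, -1.8], [-0.9, -1.6], [-2.5, -0.1], [0.9, -0.6], [-1.0, 0.3], [0.1, -0.1], [0.5, 1.1], [-1.0, 0.2], [0.2, 0.6], [0.1, 0.2]]
tray [0.68697824 0.03819191 0.017     ]
front [ 0.61858127 -0.11639885  0.042     ]
pivot [0.63316156 0.04013241 0.0945    ]
grip [0.56574931 0.03605957 0.0945    ]
(array([ 0.47802862, -0.24685666]), array([-0.35735172,  0.12324388,  0.04991355, -0.39898592]))
(array([ 0.5439885 , -0.32737417]), array([-0.6426413 , -0.09476923,  0.40917915, -0.61450895]))
```

```bash
cat > ik.py <<'E'
from fit import *
from scipy.spatial.transform import Rotation as Ro
Rz=lambda a:Ro.from_euler('z',a); Ry=lambda a:Ro.from_euler('y',a)
yaw=p[2]; cx=np.array([np.cos(yaw),np.sin(yaw),0]); cy=np.array([-np.sin(yaw),np.cos(yaw),0]); up=np.array([0,0,1.])
def Rt(th,side):  # tool z tilted: body leans away; side=+1: tool x away from cabinet
    z=cx*np.sin(th)-up*np.cos(th); y=-cy if side>0 else cy
    y=cy*(1 if side>0 else -1); x=np.cross(y,z); return Ro.from_matrix(np.c_[x,y,z])
if __name__=="__main__":
  for side in (1,-1):
    for th in (.52,.65):
      R=Rt(th,side); print(side,th,"x",R.as_matrix()[:,0].round(2))
      for nm,P in (("pick",[.478,-.247]),("place",[.708,-.014])):
        wc=np.r_[P,0]-R.as_matrix()[:,2]*.27; q1=np.arctan2(wc[1],wc[0])
        for b in (1.5,1.9):
          M=(Rz(q1)*Ry(b)).inv()*R*Rz(-np.pi/2)
          e=M.as_euler('ZYZ'); print(nm,b,"q1 %.2f"%q1,"q4 q5 q6",e.round(2))
E
python3 ik.py
```

```text
1 0.52 x [-0.35 -0.79 -0.5 ]
pick 1.5 q1 -0.72 q4 q5 q6 [0.51 1.78 2.91]
pick 1.9 q1 -0.72 q4 q5 q6 [0.5  1.43 2.72]
place 1.5 q1 -0.21 q4 q5 q6 [ 0.51  1.53 -2.92]
place 1.9 q1 -0.21 q4 q5 q6 [ 0.55  1.18 -3.13]
1 0.65 x [-0.32 -0.73 -0.61]
pick 1.5 q1 -0.77 q4 q5 q6 [0.63 1.84 2.9 ]
pick 1.9 q1 -0.77 q4 q5 q6 [0.61 1.51 2.67]
place 1.5 q1 -0.25 q4 q5 q6 [ 0.64  1.53 -2.97]
place 1.9 q1 -0.25 q4 q5 q6 [0.69 1.21 3.07]
-1 0.52 x [0.35 0.79 0.5 ]
pick 1.5 q1 -0.72 q4 q5 q6 [ 0.51  1.78 -0.23]
pick 1.9 q1 -0.72 q4 q5 q6 [ 0.5   1.43 -0.42]
place 1.5 q1 -0.21 q4 q5 q6 [0.51 1.53 0.22]
place 1.9 q1 -0.21 q4 q5 q6 [0.55 1.18 0.01]
-1 0.65 x [0.32 0.73 0.61]
pick 1.5 q1 -0.77 q4 q5 q6 [ 0.63  1.84 -0.24]
pick 1.9 q1 -0.77 q4 q5 q6 [ 0.61  1.51 -0.47]
place 1.5 q1 -0.25 q4 q5 q6 [0.64 1.53 0.18]
place 1.9 q1 -0.25 q4 q5 q6 [ 0.69  1.21 -0.08]
```

```bash
cat > plan.py <<'E'
from ik import *
def st():
    s=arm.read_state(); q=np.array(s["tcp_rot"]); return s,np.array(s["position"]),Ro.from_quat(q[[1,2,3,0]])
def go(R,grasp,back=0.019):
    """rows needed: first turn (rotvec in present tool frame), then shift mm in the target tool frame"""
    s,P,R0=st(); rv=(R0.inv()*R).as_rotvec(); T=np.asarray(grasp)+R.as_matrix()[:,2]*back
    print("t %.2f"%s["clock"],"turn",rv.round(3),"then shift mm",(R.inv().apply(T-P)*1e3).round(1),"TCP",P.round(4),"q",np.round(s["q"],2),"w %.4f"%s["gripper_width"])
E
python3 - <<'E'
from plan import *
R=Rt(.65,-1); go(R,np.array([.478,-.247,.025])-R.as_matrix()[:,2]*.10)
E
```

```text
t 0.15 turn [ 0.269  0.61  -0.804] then shift mm [188.3 150.8 320.1] TCP [ 0.1812 -0.5451  0.2304] q [-1.4   0.21  1.54 -0.    1.39 -0.15] w 0.0856
```

```bash
python3 -m pendant '[{"ax":0.0336,"ay":0.0762,"az":-0.1005,"claw":0.65},{"ax":0.0336,"ay":0.0762,"az":-0.1005,"claw":0.65},{"ax":0.0336,"ay":0.0762,"az":-0.1005,"claw":0.65},{"ax":0.0336,"ay":0.0762,"az":-0.1005,"claw":0.65},{"ax":0.0336,"ay":0.0762,"az":-0.1005,"claw":0.65},{"ax":0.0336,"ay":0.0762,"az":-0.1005,"claw":0.65},{"ax":0.0336,"ay":0.0762,"az":-0.1005,"claw":0.65},{"ax":0.0336,"ay":0.0762,"az":-0.1005,"claw":0.65},{"claw":0.65},{"claw":0.65}]' && python3 -m pendant '[{"x":20,"y":15,"z":30,"claw":0.65},{"x":20,"y":15,"z":30,"claw":0.65},{"x":20,"y":15,"z":30,"claw":0.65},{"x":20,"y":15,"z":30,"claw":0.65},{"x":20,"y":15,"z":30,"claw":0.65},{"x":20,"y":15,"z":30,"claw":0.65},{"x":20,"y":15,"z":30,"claw":0.65},{"x":20,"y":15,"z":30,"claw":0.65},{"x":20,"y":15,"z":30,"claw":0.65},{"claw":0.65}]'
python3 - <<'E'
from plan import *
R=Rt(.65,-1); go(R,np.array([.478,-.247,.025])-R.as_matrix()[:,2]*.10)
E
```

```text
$[0]: bad value
Traceback (most recent call last):
  File "plan.py", line 1, in <module>
    from ik import *
  File "ik.py", line 1, in <module>
    from fit import *
  File "fit.py", line 14, in <module>
    r=least_squares(f,[.6,.1,1.2,.15],loss="soft_l1"); p=r.x
  File "fit.py", line 13, in f
    def f(p): return np.concatenate([proj(o[0],W(P,p,d))-np.array(o[1:]) for P,d,o in D])
                                     ~~~~^^^^^^^^^^^^^^^
  File "h.py", line 11, in proj
    c=info(n); E=c["extrinsics"]; q=E[:3,:3]@np.asarray(p,float)+E[:3,3]
  File "h.py", line 4, in info
    c=arm.camera_info(n); return c
ValueError: time passes only in moves, steps and waits
```

```bash
sed -i 's/^r=least_squares.*/p=np.array([0.67969532,0.02173107,1.15424796,0.14504569])/' fit.py; sed -i '1a from functools import lru_cache' h.py; sed -i 's/^def info/@lru_cache\ndef info/' h.py
python3 -m pendant '[{"ax":0.034,"ay":0.076,"az":-0.1,"claw":0.65},{"ax":0.034,"ay":0.076,"az":-0.1,"claw":0.65},{"ax":0.034,"ay":0.076,"az":-0.1,"claw":0.65},{"ax":0.034,"ay":0.076,"az":-0.1,"claw":0.65},{"ax":0.034,"ay":0.076,"az":-0.1,"claw":0.65},{"ax":0.034,"ay":0.076,"az":-0.1,"claw":0.65},{"ax":0.034,"ay":0.076,"az":-0.1,"claw":0.65},{"ax":0.034,"ay":0.076,"az":-0.1,"claw":0.65},{"claw":0.65},{"claw":0.65}]'
```

```text
$[0]: bad value
```

```bash
python3 -m pendant '[{"x":0,"y":0,"z":0,"ax":0.034,"ay":0.076,"az":-0.1,"claw":0.65},{"x":0,"y":0,"z":0,"ax":0.034,"ay":0.076,"az":-0.1,"claw":0.65},{"x":0,"y":0,"z":0,"ax":0.034,"ay":0.076,"az":-0.1,"claw":0.65},{"x":0,"y":0,"z":0,"ax":0.034,"ay":0.076,"az":-0.1,"claw":0.65},{"x":0,"y":0,"z":0,"ax":0.034,"ay":0.076,"az":-0.1,"claw":0.65},{"x":0,"y":0,"z":0,"ax":0.034,"ay":0.076,"az":-0.1,"claw":0.65},{"x":0,"y":0,"z":0,"ax":0.034,"ay":0.076,"az":-0.1,"claw":0.65},{"x":0,"y":0,"z":0,"ax":0.034,"ay":0.076,"az":-0.1,"claw":0.65},{"x":0,"y":0,"z":0,"ax":0,"ay":0,"az":0,"claw":0.65},{"x":0,"y":0,"z":0,"ax":0,"ay":0,"az":0,"claw":0.65}]'
cat > g1.py <<'E'
from plan import *
R=Rt(.65,-1); go(R,np.array([.478,-.247,.025])-R.as_matrix()[:,2]*.10)
E
python3 g1.py
```

```text
clock: 1.4
position: [0.1814, -0.5455, 0.2311]
tcp_rot: [-0.175, 0.796, 0.515, 0.266]
ft_force: [0.3, -0.3, -0.1]
gripper_width: 0.0553
finger_force: 0.0
t 1.40 turn [-0.001  0.003 -0.005] then shift mm [188.1 150.5 320.9] TCP [ 0.1814 -0.5455  0.2311] q [-1.55  0.57  1.17  0.28  1.98 -1.09] w 0.0553
```

All keys are needed. Now the shift.

```bash
python3 -m pendant '[{"x":21,"y":17,"z":36,"ax":0,"ay":0,"az":0,"claw":0.65},{"x":21,"y":17,"z":36,"ax":0,"ay":0,"az":0,"claw":0.65},{"x":21,"y":17,"z":36,"ax":0,"ay":0,"az":0,"claw":0.65},{"x":21,"y":17,"z":36,"ax":0,"ay":0,"az":0,"claw":0.65},{"x":21,"y":17,"z":36,"ax":0,"ay":0,"az":0,"claw":0.65},{"x":21,"y":17,"z":36,"ax":0,"ay":0,"az":0,"claw":0.65},{"x":21,"y":17,"z":36,"ax":0,"ay":0,"az":0,"claw":0.65},{"x":21,"y":17,"z":36,"ax":0,"ay":0,"az":0,"claw":0.65},{"x":20,"y":14,"z":32,"ax":0,"ay":0,"az":0,"claw":0.65},{"x":0,"y":0,"z":0,"ax":0,"ay":0,"az":0,"claw":0.65}]'
python3 g1.py
```

```text
clock: 2.65
position: [0.4579, -0.2899, 0.0889]
tcp_rot: [-0.176, 0.795, 0.517, 0.265]
ft_force: [-0.6, 0.2, 0.1]
gripper_width: 0.0556
finger_force: 0.0
t 2.65 turn [-0.005  0.002 -0.002] then shift mm [-1.   1.  -1.5] TCP [ 0.4579 -0.2899  0.0889] q [-1.03  0.5   1.62  0.52  1.45 -0.79] w 0.0556
```

```bash
python3 - <<'E'
from plan import *
s,P,R0=st(); im=arm.snapshot("wrist"); cv2.imwrite("pics/w1.png",im[:,:,::-1])
c=arm.camera_info("wrist"); T=c["tool_from_camera"]
def pw(p):
    q=R0.inv().apply(np.asarray(p)-P); k=T[:3,:3].T@(q-T[:3,3]); return (c["cx"]-c["fx"]*k[0]/k[2],c["cy"]+c["fy"]*k[1]/k[2])
for z in (0,.046): print(pw([.478,-.247,z]),pw([.544,-.327,z]))
E
```

```text
(np.float64(321.8598451341344), np.float64(215.75672403311245)) (np.float64(431.667792236786), np.float64(268.93829144332756))
(np.float64(321.8137659223531), np.float64(200.04333430696906)) (np.float64(455.355682418125), np.float64(263.55976909745993))
```

View pics/w1.png

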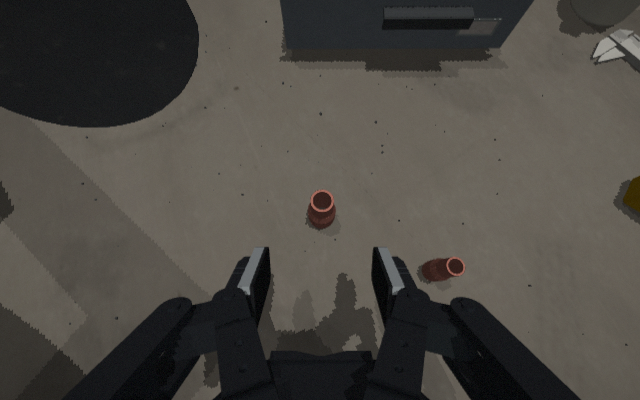

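```bash
python3 -m pendant '[{"x":0,"y":0,"z":18,"ax":0,"ay":0,"az":0,"claw":0.65},{"x":0,"y":0,"z":18,"ax":0,"ay":0,"az":0,"claw":0.65},{"x":0,"y":0,"z":18,"ax":0,"ay":0,"az":0,"claw":0.65},{"x":0,"y":0,"z":18,"ax":0,"ay":0,"az":0,"claw":0.65},{"x":0,"y":0,"z":14,"ax":0,"ay":0,"az":0,"claw":0.65},{"x":0,"y":0,"z":12,"ax":0,"ay":0,"az":0,"claw":0.65},{"x":0,"y":0,"z":0,"ax":0,"ay":0,"az":0,"claw":0.65},{"x":0,"y":0,"z":0,"ax":0,"ay":0,"az":0,"claw":0.4},{"x":0,"y":0,"z":0,"ax":0,"ay":0,"az":0,"claw":0.1},{"x":0,"y":0,"z":0,"ax":0,"ay":0,"az":0,"claw":0.1}]'
python3 g1.py
```

```text
clock: 3.95
position: [0.4817, -0.24, 0.0116]
tcp_rot: [-0.174, 0.795, 0.516, 0.266]
ft_force: [-1.1, 0.1, 2.0]
gripper_width: 0.0198
finger_force: 58.8
t 3.95 turn [ 0.     0.003 -0.003] then shift mm [  1.8  -0.5 -96.4] TCP [ 0.4817 -0.24    0.0116] q [-0.95  0.59  1.69  0.57  1.28 -0.81] w 0.0198
```

```bash
python3 - <<'E'
from plan import *
w=arm.snapshot("wrist"); s=arm.snapshot("scene")
a=cv2.resize(w[110:400,180:460],(400,414)); b=cv2.resize(s[210:310,250:370],(500,414),interpolation=cv2.INTER_CUBIC)[:, :400]
cv2.imwrite("pics/g.png",np.hstack([a,b])[:,:,::-1])
E
```

```text
(no output)
```

View pics/g.png

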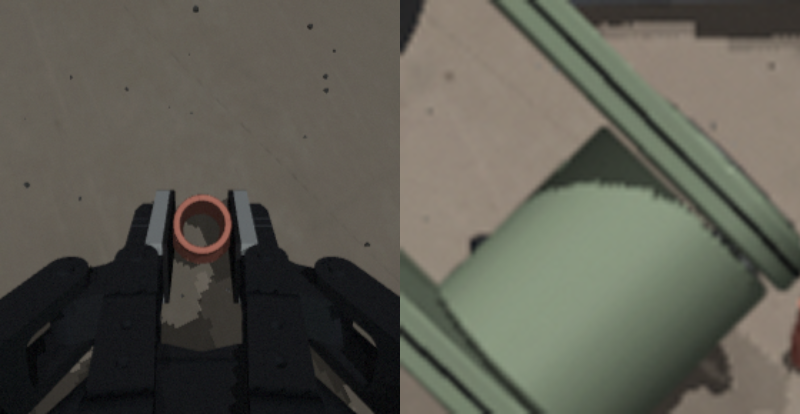

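```bash
cat > ww.py <<'E'
from plan import *
def wat(u,v,z,S=None):
    s,P,R0=S or st(); c=info("wrist"); T=c["tool_from_camera"]
    d=T[:3,:3]@np.array([(u-c["cx"])/c["fx"],-(v-c["cy"])/c["fy"],-1]); o=P+R0.apply(T[:3,3]); d=R0.apply(d)
    return o+d*(z-o[2])/d[2]
E
python3 - <<'E'
from ww import *
a=wat(322,271,.046); s,P,R0=st(); g=P-R0.as_matrix()[:,2]*.019
print(a,g,R0.inv().apply(a-P))
E
python3 -m pendant '[{"x":5,"y":0,"z":-6,"ax":0,"ay":0,"az":0,"claw":0.1},{"x":8,"y":0,"z":-11,"ax":0,"ay":0,"az":0,"claw":0.1},{"x":12,"y":0,"z":-16,"ax":0,"ay":0,"az":0,"claw":0.1},{"x":12,"y":0,"z":-16,"ax":0,"ay":0,"az":0,"claw":0.1},{"x":12,"y":0,"z":-16,"ax":0,"ay":0,"az":0,"claw":0.1},{"x":12,"y":0,"z":-16,"ax":0,"ay":0,"az":0,"claw":0.1},{"x":12,"y":0,"z":-16,"ax":0,"ay":0,"az":0,"claw":0.1},{"x":12,"y":0,"z":-16,"ax":0,"ay":0,"az":0,"claw":0.1},{"x":12,"y":0,"z":-16,"ax":0,"ay":0,"az":0,"claw":0.1},{"x":0,"y":0,"z":0,"ax":0,"ay":0,"az":0,"claw":0.1}]'
python3 - <<'E'
from ww import *
R=Rt(.65,-1); q=W((-.022-.0,-.035,0),p,0); print(q)
go(R,[q[0],q[1],.20])
w=arm.snapshot("wrist"); cv2.imwrite("pics/w2.png",cv2.resize(w[110:400,180:460],(560,580))[:,:,::-1])
E
```

```text
[ 0.47859402 -0.24924463  0.046     ] [ 0.47701926 -0.25046587  0.02675672] [ 0.01300133  0.00090682 -0.0332975 ]
clock: 5.3
position: [0.4824, -0.2408, 0.1742]
tcp_rot: [-0.173, 0.795, 0.516, 0.266]
ft_force: [-0.9, 0.6, -0.1]
gripper_width: 0.0204
finger_force: 58.8
[ 0.70280116 -0.01254895  0.        ]
t 5.30 turn [ 0.002  0.004 -0.002] then shift mm [252.7 109.2 178.8] TCP [ 0.4824 -0.2408  0.1742] q [-0.95  0.34  1.64  0.55  1.53 -0.65] w 0.0204
```

View pics/w2.png

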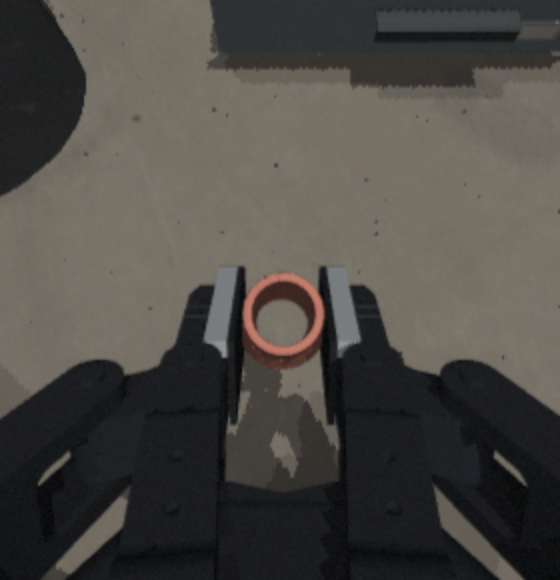

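```bash
cat > g2.py <<'E'
from plan import *
R=Rt(.65,-1); q=W((-.023,-.045,.077),p,0); print(q)
go(R,q-R.as_matrix()[:,2]*.13)
E
python3 g2.py
```

```text
[ 0.71154147 -0.01750951  0.077     ]
t 5.35 turn [-0.     0.004 -0.003] then shift mm [178.  120.  144.9] TCP [ 0.4818 -0.2402  0.173 ] q [-0.95  0.34  1.64  0.55  1.53 -0.65] w 0.0204
```

```bash
python3 -m pendant '[{"x":20,"y":13,"z":16,"ax":0,"ay":0,"az":0,"claw":0.1},{"x":20,"y":13,"z":16,"ax":0,"ay":0,"az":0,"claw":0.1},{"x":20,"y":13,"z":16,"ax":0,"ay":0,"az":0,"claw":0.1},{"x":20,"y":13,"z":16,"ax":0,"ay":0,"az":0,"claw":0.1},{"x":20,"y":14,"z":16,"ax":0,"ay":0,"az":0,"claw":0.1},{"x":20,"y":14,"z":17,"ax":0,"ay":0,"az":0,"claw":0.1},{"x":20,"y":14,"z":16,"ax":0,"ay":0,"az":0,"claw":0.1},{"x":20,"y":14,"z":16,"ax":0,"ay":0,"az":0,"claw":0.1},{"x":18,"y":12,"z":16,"ax":0,"ay":0,"az":0,"claw":0.1},{"x":0,"y":0,"z":0,"ax":0,"ay":0,"az":0,"claw":0.1}]'
python3 g2.py; python3 - <<'E'
from ww import *
S=st(); w=arm.snapshot("wrist"); cv2.imwrite("pics/w3.png",w[:,:,::-1])
_,P,R0=S; c=info("wrist"); T=c["tool_from_camera"]
def pw(p):
    q=R0.inv().apply(np.asarray(p)-P); k=T[:3,:3].T@(q-T[:3,3]); return (round(c["cx"]-c["fx"]*k[0]/k[2]),round(c["cy"]+c["fy"]*k[1]/k[2]))
q=p[3]
for n,P3 in dict(part_m=(.127-q-.024,-.104,.043),part_p=(.127-q-.024,.104,.043),back_m=(.127-q+.024,-.104,.058),back_p=(.127-q+.024,.104,.058),fr_m=(-.006-q,-.112,.073),fr_p=(-.006-q,.112,.073),lipm=(-.026,-.06,.158),lipp=(-.026,.02,.158),pivot=(-.01,.05,.0945),ufr=(-.006,0,.115)).items(): print(n,pw(W(P3,p,0)))
E
```

```text
clock: 6.6
position: [0.6842, -0.077, 0.1617]
tcp_rot: [-0.176, 0.795, 0.517, 0.265]
ft_force: [-1.1, 0.3, -0.7]
gripper_width: 0.0204
finger_force: 58.8
[ 0.71154147 -0.01750951  0.077     ]
t 6.60 turn [-0.005  0.002 -0.004] then shift mm [ 0.8  0.9 -4. ] TCP [ 0.6842 -0.077   0.1617] q [-0.52  0.51  1.43  0.66  1.35 -0.3 ] w 0.0204
part_m (381, 224)
part_p (172, 225)
back_m (381, 174)
back_p (173, 174)
fr_m (408, 353)
fr_p (121, 352)
lipm (345, 158)
lipp (219, 159)
pivot (211, 175)
ufr (265, 160)
```

View pics/w3.png

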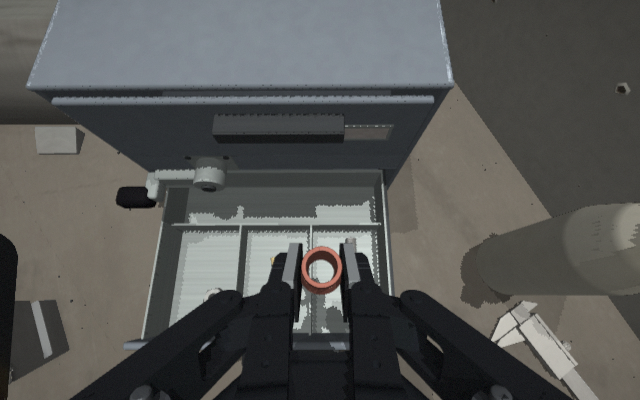

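```bash
python3 -m pendant '[{"x":1,"y":1,"z":16,"ax":0,"ay":0,"az":0,"claw":0.1},{"x":0,"y":0,"z":16,"ax":0,"ay":0,"az":0,"claw":0.1},{"x":0,"y":0,"z":16,"ax":0,"ay":0,"az":0,"claw":0.1},{"x":0,"y":0,"z":16,"ax":0,"ay":0,"az":0,"claw":0.1},{"x":0,"y":0,"z":16,"ax":0,"ay":0,"az":0,"claw":0.1},{"x":0,"y":0,"z":16,"ax":0,"ay":0,"az":0,"claw":0.1},{"x":0,"y":0,"z":16,"ax":0,"ay":0,"az":0,"claw":0.1},{"x":0,"y":0,"z":10,"ax":0,"ay":0,"az":0,"claw":0.1},{"x":0,"y":0,"z":4,"ax":0,"ay":0,"az":0,"claw":0.1},{"x":0,"y":0,"z":0,"ax":0,"ay":0,"az":0,"claw":0.1}]'
cat > g3.py <<'E'
from plan import *
R=Rt(.65,-1); go(R,W((-.023,-.045,.0448),p,0))
E
python3 g3.py
```

```text
clock: 7.9
position: [0.7164, -0.009, 0.0636]
tcp_rot: [-0.175, 0.795, 0.516, 0.266]
ft_force: [0.3, 0.1, -0.3]
gripper_width: 0.0205
finger_force: 58.8
t 7.90 turn [-0.001  0.002 -0.004] then shift mm [-19.2  -1.   28.1] TCP [ 0.7164 -0.009   0.0636] q [-0.41  0.65  1.45  0.72  1.16 -0.32] w 0.0205
```

```bash
python3 -m pendant '[{"x":-3,"y":0,"z":4,"ax":0,"ay":0,"az":0,"claw":0.1},{"x":-3,"y":0,"z":4,"ax":0,"ay":0,"az":0,"claw":0.1},{"x":-3,"y":-1,"z":4,"ax":0,"ay":0,"az":0,"claw":0.1},{"x":-3,"y":0,"z":4,"ax":0,"ay":0,"az":0,"claw":0.1},{"x":-2,"y":0,"z":4,"ax":0,"ay":0,"az":0,"claw":0.1},{"x":-2,"y":0,"z":3,"ax":0,"ay":0,"az":0,"claw":0.1},{"x":-2,"y":0,"z":2,"ax":0,"ay":0,"az":0,"claw":0.1},{"x":0,"y":0,"z":0,"ax":0,"ay":0,"az":0,"claw":0.1},{"x":0,"y":0,"z":0,"ax":0,"ay":0,"az":0,"claw":0.1},{"x":0,"y":0,"z":0,"ax":0,"ay":0,"az":0,"claw":0.1}]'
python3 g3.py
```

```text
clock: 9.15
position: [0.7158, -0.008, 0.0332]
tcp_rot: [-0.174, 0.795, 0.516, 0.266]
ft_force: [-0.6, 0.2, 0.1]
gripper_width: 0.0204
finger_force: 58.8
t 9.15 turn [-0.001  0.002 -0.004] then shift mm [-1.3 -0.   3.4] TCP [ 0.7158 -0.008   0.0332] q [-0.41  0.69  1.45  0.73  1.12 -0.36] w 0.0204
```

```bash
python3 -m pendant '[{"x":-0.6,"y":0,"z":0.8,"ax":0,"ay":0,"az":0,"claw":0.1},{"x":-0.6,"y":0,"z":0.8,"ax":0,"ay":0,"az":0,"claw":0.1},{"x":-0.6,"y":0,"z":0.8,"ax":0,"ay":0,"az":0,"claw":0.1},{"x":-0.6,"y":0,"z":0.8,"ax":0,"ay":0,"az":0,"claw":0.1},{"x":0,"y":0,"z":0,"ax":0,"ay":0,"az":0,"claw":0.1},{"x":0,"y":0,"z":0,"ax":0,"ay":0,"az":0,"claw":0.1},{"x":0,"y":0,"z":0,"ax":0,"ay":0,"az":0,"claw":0.1},{"x":0,"y":0,"z":0,"ax":0,"ay":0,"az":0,"claw":0.1},{"x":0,"y":0,"z":0,"ax":0,"ay":0,"az":0,"claw":0.1},{"x":0,"y":0,"z":0,"ax":0,"ay":0,"az":0,"claw":0.1}]'
python3 g3.py
```

```text
clock: 10.4
position: [0.7156, -0.0078, 0.0289]
tcp_rot: [-0.175, 0.795, 0.516, 0.266]
ft_force: [-0.7, 0.1, -0.3]
gripper_width: 0.0203
finger_force: 58.8
t 10.40 turn [-0.001  0.002 -0.004] then shift mm [ 1.3  0.2 -0. ] TCP [ 0.7156 -0.0078  0.0289] q [-0.41  0.69  1.45  0.74  1.12 -0.36] w 0.0203
```

```bash
python3 -m pendant '[{"x":-0.3,"y":0,"z":0.4,"ax":0,"ay":0,"az":0,"claw":0.1},{"x":-0.3,"y":0,"z":0.4,"ax":0,"ay":0,"az":0,"claw":0.1},{"x":-0.3,"y":0,"z":0.4,"ax":0,"ay":0,"az":0,"claw":0.1},{"x":0,"y":0,"z":0,"ax":0,"ay":0,"az":0,"claw":0.1},{"x":0,"y":0,"z":0,"ax":0,"ay":0,"az":0,"claw":0.1},{"x":0,"y":0,"z":0,"ax":0,"ay":0,"az":0,"claw":0.1},{"x":0,"y":0,"z":0,"ax":0,"ay":0,"az":0,"claw":0.1},{"x":0,"y":0,"z":0,"ax":0,"ay":0,"az":0,"claw":0.1},{"x":0,"y":0,"z":0,"ax":0,"ay":0,"az":0,"claw":0.1},{"x":0,"y":0,"z":0,"ax":0,"ay":0,"az":0,"claw":0.1}]'
python3 g3.py
```

```text
clock: 11.65
position: [0.7159, -0.0077, 0.0287]
tcp_rot: [-0.175, 0.795, 0.516, 0.267]
ft_force: [-3.0, 0.2, 5.1]
gripper_width: 0.0202
finger_force: 59.4
t 11.65 turn [-0.001  0.001 -0.003] then shift mm [ 1.2  0.  -0.4] TCP [ 0.7159 -0.0077  0.0287] q [-0.41  0.7   1.45  0.74  1.12 -0.37] w 0.0202
```

```bash
python3 -m pendant '[{"x":0,"y":0,"z":0,"ax":0,"ay":0,"az":0,"claw":0.3},{"x":0,"y":0,"z":0,"ax":0,"ay":0,"az":0,"claw":0.35},{"x":0,"y":0,"z":0,"ax":0,"ay":0,"az":0,"claw":0.45},{"x":0,"y":0,"z":0,"ax":0,"ay":0,"az":0,"claw":0.55},{"x":0,"y":0,"z":0,"ax":0,"ay":0,"az":0,"claw":0.55},{"x":0,"y":0,"z":0,"ax":0,"ay":0,"az":0,"claw":0.55},{"x":0,"y":0,"z":0,"ax":0,"ay":0,"az":0,"claw":0.55},{"x":0,"y":0,"z":0,"ax":0,"ay":0,"az":0,"claw":0.55},{"x":0,"y":0,"z":0,"ax":0,"ay":0,"az":0,"claw":0.55},{"x":0,"y":0,"z":0,"ax":0,"ay":0,"az":0,"claw":0.55}]' && python3 -m pendant '[{"x":0,"y":0,"z":-12,"ax":0,"ay":0,"az":0,"claw":0.55},{"x":0,"y":0,"z":-15,"ax":0,"ay":0,"az":0,"claw":0.55},{"x":0,"y":0,"z":-18,"ax":0,"ay":0,"az":0,"claw":0.55},{"x":0,"y":0,"z":-20,"ax":0,"ay":0,"az":0,"claw":0.55},{"x":0,"y":0,"z":-20,"ax":0,"ay":0,"az":0,"claw":0.55},{"x":0,"y":0,"z":-20,"ax":0,"ay":0,"az":0,"claw":0.55},{"x":0,"y":0,"z":-20,"ax":0,"ay":0,"az":0,"claw":0.55},{"x":0,"y":0,"z":-20,"ax":0,"ay":0,"az":0,"claw":0.55},{"x":0,"y":0,"z":-5,"ax":0,"ay":0,"az":0,"claw":0.55},{"x":0,"y":0,"z":0,"ax":0,"ay":0,"az":0,"claw":0.55}]'
python3 - <<'E'
from ww import *
S=st(); w=arm.snapshot("wrist"); t=arm.snapshot("top"); cv2.imwrite("pics/w4.png",np.hstack([w[60:380,100:500],cv2.resize(t[90:250,210:370],(320,320))])[:,:,::-1])
go(Rt(.65,-1),W((-.2,-.02,.0535),p,0))
E
```

```text
clock: 12.9
position: [0.7156, -0.0078, 0.0274]
tcp_rot: [-0.175, 0.795, 0.516, 0.266]
ft_force: [0.5, -0.3, -0.4]
gripper_width: 0.0469
finger_force: 0.0
clock: 14.15
position: [0.6792, -0.091, 0.1472]
tcp_rot: [-0.174, 0.795, 0.516, 0.266]
ft_force: [0.9, 0.8, -0.6]
gripper_width: 0.0467
finger_force: 0.0
t 14.25 turn [-0.003  0.002 -0.005] then shift mm [-133.5  -24.4   33.9] TCP [ 0.6787 -0.0902  0.1462] q [-0.55  0.52  1.44  0.66  1.34 -0.34] w 0.0468
```

View pics/w4.png

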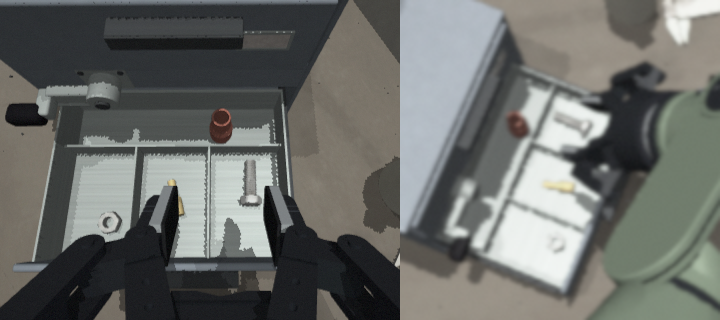

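```bash
cat > g4.py <<'E'
from plan import *
import sys
x,y,z=map(float,sys.argv[1:4]); th=float(sys.argv[4]) if len(sys.argv)>4 else .65
s,P,R0=st(); d=P-np.r_[p[:2],0]; print("cab frame TCP",(d@cx).round(4),(d@cy).round(4),P[2].round(4),"F cab",(s["ft_force"]@cx).round(2),(s["ft_force"]@cy).round(2),s["ft_force"][2].round(2))
go(Rt(th,-1),W((x,y,z),p,0),0)
E
python3 g4.py -.190 -.02 .12;python3 g4.py -.190 -.02 .047
```

```text
cab frame TCP -0.1027 -0.0444 0.1462 F cab -0.36 0.16 -0.26
t 14.25 turn [-0.003  0.002 -0.005] then shift mm [-85.3 -24.4 -32. ] TCP [ 0.6787 -0.0902  0.1462] q [-0.55  0.52  1.44  0.66  1.34 -0.34] w 0.0468
cab frame TCP -0.1027 -0.0444 0.1462 F cab -0.36 0.16 -0.26
t 14.25 turn [-0.003  0.002 -0.005] then shift mm [-129.5  -24.4   26.1] TCP [ 0.6787 -0.0902  0.1462] q [-0.55  0.52  1.44  0.66  1.34 -0.34] w 0.0468
```

```bash
python3 -m pendant '[{"x":-17,"y":-5,"z":-7,"ax":0,"ay":0,"az":0,"claw":0},{"x":-17,"y":-5,"z":-7,"ax":0,"ay":0,"az":0,"claw":0},{"x":-17,"y":-5,"z":-6,"ax":0,"ay":0,"az":0,"claw":0},{"x":-17,"y":-5,"z":-6,"ax":0,"ay":0,"az":0,"claw":0},{"x":-17,"y":-5,"z":-6,"ax":0,"ay":0,"az":0,"claw":0},{"x":-11,"y":0,"z":14,"ax":0,"ay":0,"az":0,"claw":0},{"x":-11,"y":0,"z":14,"ax":0,"ay":0,"az":0,"claw":0},{"x":-11,"y":0,"z":15,"ax":0,"ay":0,"az":0,"claw":0},{"x":-11,"y":0,"z":15,"ax":0,"ay":0,"az":0,"claw":0},{"x":0,"y":0,"z":0,"ax":0,"ay":0,"az":0,"claw":0}]'
python3 g4.py -.033 -.02 .047
```

```text
clock: 15.5
position: [0.6192, -0.1584, 0.0459]
tcp_rot: [-0.177, 0.795, 0.515, 0.265]
ft_force: [0.6, 0.3, 0.4]
gripper_width: -0.0001
finger_force: 0.0
cab frame TCP -0.1892 -0.0176 0.0459 F cab 0.49 -0.42 0.42
t 15.50 turn [-0.006  0.001 -0.006] then shift mm [125.    2.4  93.7] TCP [ 0.6192 -0.1584  0.0459] q [-0.69  0.63  1.53  0.65  1.27 -0.56] w -0.0001
```

```bash
python3 -m pendant '[{"x":3.2,"y":0,"z":2.4,"ax":0,"ay":0,"az":0,"claw":0},{"x":3.2,"y":0,"z":2.4,"ax":0,"ay":0,"az":0,"claw":0},{"x":3.2,"y":0,"z":2.4,"ax":0,"ay":0,"az":0,"claw":0},{"x":3.2,"y":0,"z":2.4,"ax":0,"ay":0,"az":0,"claw":0},{"x":4.8,"y":0,"z":3.6,"ax":0,"ay":0,"az":0,"claw":0},{"x":6.4,"y":0,"z":4.8,"ax":0,"ay":0,"az":0,"claw":0},{"x":8,"y":0,"z":6,"ax":0,"ay":0,"az":0,"claw":0},{"x":8,"y":0,"z":6,"ax":0,"ay":0,"az":0,"claw":0},{"x":6.4,"y":0,"z":4.8,"ax":0,"ay":0,"az":0,"claw":0},{"x":4.8,"y":0,"z":3.6,"ax":0,"ay":0,"az":0,"claw":0}]'
python3 g4.py -.033 -.02 .047
```

```text
clock: 16.75
position: [0.6469, -0.101, 0.0488]
tcp_rot: [-0.175, 0.795, 0.516, 0.266]
ft_force: [-0.5, -2.9, 2.0]
gripper_width: 0.0001
finger_force: 0.9
cab frame TCP -0.1255 -0.0197 0.0488 F cab -2.83 -0.71 2.02
t 16.75 turn [-0.001  0.002 -0.004] then shift mm [72.5  0.3 57.4] TCP [ 0.6469 -0.101   0.0488] q [-0.59  0.61  1.54  0.69  1.21 -0.49] w 0.0001
```

```bash
python3 -m pendant '[{"x":5,"y":0,"z":4,"ax":0,"ay":0,"az":0,"claw":0},{"x":7,"y":0,"z":5.6,"ax":0,"ay":0,"az":0,"claw":0},{"x":7,"y":0,"z":5.6,"ax":0,"ay":0,"az":0,"claw":0},{"x":7,"y":0,"z":5.6,"ax":0,"ay":0,"az":0,"claw":0},{"x":7,"y":0,"z":5.6,"ax":0,"ay":0,"az":0,"claw":0},{"x":7,"y":0,"z":5.6,"ax":0,"ay":0,"az":0,"claw":0},{"x":7,"y":0,"z":5.6,"ax":0,"ay":0,"az":0,"claw":0},{"x":7,"y":0,"z":5.6,"ax":0,"ay":0,"az":0,"claw":0},{"x":5,"y":0,"z":4,"ax":0,"ay":0,"az":0,"claw":0},{"x":3,"y":0,"z":2.4,"ax":0,"ay":0,"az":0,"claw":0}]'
python3 g4.py -.031 -.02 .047
```

```text
clock: 18.0
position: [0.6789, -0.0286, 0.0466]
tcp_rot: [-0.175, 0.795, 0.516, 0.266]
ft_force: [-1.0, -0.8, 1.2]
gripper_width: -0.0001
finger_force: 0.8
cab frame TCP -0.0463 -0.0197 0.0466 F cab -1.14 0.61 1.17
t 18.00 turn [-0.002  0.002 -0.004] then shift mm [12.4  0.3  8.9] TCP [ 0.6789 -0.0286  0.0466] q [-0.46  0.62  1.53  0.72  1.14 -0.41] w -0.0001
```

```bash
python3 -m pendant '[{"x":2,"y":0,"z":1.5,"ax":0,"ay":0,"az":0,"claw":0},{"x":2,"y":0,"z":1.5,"ax":0,"ay":0,"az":0,"claw":0},{"x":2,"y":0,"z":1.5,"ax":0,"ay":0,"az":0,"claw":0},{"x":2,"y":0,"z":1.5,"ax":0,"ay":0,"az":0,"claw":0},{"x":2,"y":0,"z":1.5,"ax":0,"ay":0,"az":0,"claw":0},{"x":1.6,"y":0,"z":1.2,"ax":0,"ay":0,"az":0,"claw":0},{"x":0,"y":0,"z":0,"ax":0,"ay":0,"az":0,"claw":0},{"x":0,"y":0,"z":0,"ax":0,"ay":0,"az":0,"claw":0},{"x":0,"y":0,"z":0,"ax":0,"ay":0,"az":0,"claw":0},{"x":0,"y":0,"z":0,"ax":0,"ay":0,"az":0,"claw":0}]'
python3 g4.py -.029 -.02 .047
```

```text
clock: 19.25
position: [0.6848, -0.0158, 0.0467]
tcp_rot: [-0.175, 0.795, 0.516, 0.266]
ft_force: [0.2, 0.3, -0.9]
gripper_width: 0.0004
finger_force: 0.0
cab frame TCP -0.0323 -0.0198 0.0467 F cab 0.37 -0.06 -0.89
t 19.25 turn [-0.001  0.002 -0.004] then shift mm [2.8 0.2 1.7] TCP [ 0.6848 -0.0158  0.0467] q [-0.44  0.62  1.53  0.73  1.13 -0.39] w 0.0004
```

```bash
python3 -m pendant '[{"x":0.8,"y":0,"z":0.6,"ax":0,"ay":0,"az":0,"claw":0},{"x":0.8,"y":0,"z":0.6,"ax":0,"ay":0,"az":0,"claw":0},{"x":0.8,"y":0,"z":0.6,"ax":0,"ay":0,"az":0,"claw":0},{"x":0.8,"y":0,"z":0.6,"ax":0,"ay":0,"az":0,"claw":0},{"x":0.8,"y":0,"z":0.6,"ax":0,"ay":0,"az":0,"claw":0},{"x":0,"y":0,"z":0,"ax":0,"ay":0,"az":0,"claw":0},{"x":0,"y":0,"z":0,"ax":0,"ay":0,"az":0,"claw":0},{"x":0,"y":0,"z":0,"ax":0,"ay":0,"az":0,"claw":0},{"x":0,"y":0,"z":0,"ax":0,"ay":0,"az":0,"claw":0},{"x":0,"y":0,"z":0,"ax":0,"ay":0,"az":0,"claw":0}]'
python3 g4.py -.029 -.02 .047
```

```text
clock: 20.5
position: [0.6868, -0.0112, 0.0468]
tcp_rot: [-0.175, 0.795, 0.516, 0.266]
ft_force: [0.4, 0.2, -0.3]
gripper_width: 0.0006
finger_force: 0.2
cab frame TCP -0.0272 -0.0198 0.0468 F cab 0.35 -0.28 -0.27
t 20.50 turn [-0.001  0.002 -0.004] then shift mm [-1.3  0.2 -1.3] TCP [ 0.6868 -0.0112  0.0468] q [-0.43  0.62  1.53  0.73  1.13 -0.38] w 0.0006
```

```bash
python3 -m pendant '[{"x":0.8,"y":0,"z":0.6,"ax":0,"ay":0,"az":0,"claw":0},{"x":0.8,"y":0,"z":0.6,"ax":0,"ay":0,"az":0,"claw":0},{"x":0.8,"y":0,"z":0.6,"ax":0,"ay":0,"az":0,"claw":0},{"x":0.8,"y":0,"z":0.6,"ax":0,"ay":0,"az":0,"claw":0},{"x":0,"y":0,"z":0,"ax":0,"ay":0,"az":0,"claw":0},{"x":0,"y":0,"z":0,"ax":0,"ay":0,"az":0,"claw":0},{"x":0,"y":0,"z":0,"ax":0,"ay":0,"az":0,"claw":0},{"x":0,"y":0,"z":0,"ax":0,"ay":0,"az":0,"claw":0},{"x":0,"y":0,"z":0,"ax":0,"ay":0,"az":0,"claw":0},{"x":0,"y":0,"z":0,"ax":0,"ay":0,"az":0,"claw":0}]'
python3 g4.py -.029 -.02 .047; python3 - <<'E'
from ww import *
w=arm.snapshot("wrist"); s=arm.snapshot("scene"); cv2.imwrite("pics/w5.png",np.hstack([w[40:360,120:520],cv2.resize(s[60:220,230:420],(380,320))])[:,:,::-1])
E
```

```text
clock: 21.75
position: [0.6883, -0.0079, 0.0467]
tcp_rot: [-0.175, 0.795, 0.516, 0.266]
ft_force: [-2.6, -4.4, 0.7]
gripper_width: 0.0001
finger_force: 2.6
cab frame TCP -0.0236 -0.0199 0.0467 F cab -5.07 0.61 0.74
t 21.75 turn [-0.001  0.003 -0.004] then shift mm [-4.1  0.1 -3.5] TCP [ 0.6883 -0.0079  0.0467] q [-0.43  0.63  1.53  0.73  1.12 -0.38] w 0.0001
```

View pics/w5.png

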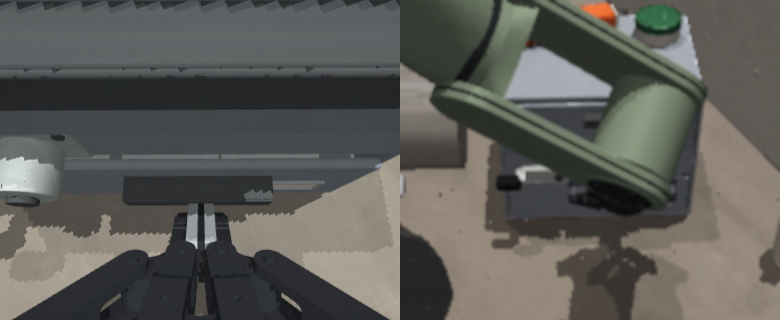

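```bash
python3 -m pendant '[{"x":0.8,"y":0,"z":0.6,"ax":0,"ay":0,"az":0,"claw":0},{"x":0.8,"y":0,"z":0.6,"ax":0,"ay":0,"az":0,"claw":0},{"x":0,"y":0,"z":0,"ax":0,"ay":0,"az":0,"claw":0},{"x":0,"y":0,"z":0,"ax":0,"ay":0,"az":0,"claw":0},{"x":0,"y":0,"z":0,"ax":0,"ay":0,"az":0,"claw":0},{"x":0,"y":0,"z":0,"ax":0,"ay":0,"az":0,"claw":0},{"x":0,"y":0,"z":0,"ax":0,"ay":0,"az":0,"claw":0},{"x":0,"y":0,"z":0,"ax":0,"ay":0,"az":0,"claw":0},{"x":0,"y":0,"z":0,"ax":0,"ay":0,"az":0,"claw":0},{"x":0,"y":0,"z":0,"ax":0,"ay":0,"az":0,"claw":0}]'
python3 g4.py -.029 -.02 .047
```

```text
clock: 23.1
position: [0.6884, -0.0078, 0.0466]
tcp_rot: [-0.174, 0.796, 0.516, 0.265]
ft_force: [-8.3, -10.0, 4.6]
gripper_width: 0.0001
finger_force: 6.0
cab frame TCP -0.0235 -0.0199 0.0466 F cab -12.5 3.54 4.6
t 23.10 turn [-0.001  0.005 -0.004] then shift mm [-4.2  0.1 -3.6] TCP [ 0.6884 -0.0078  0.0466] q [-0.42  0.62  1.53  0.73  1.12 -0.38] w 0.0001
```

```bash
python3 -m pendant '[{"x":-2,"y":0,"z":-1.5,"ax":0,"ay":0,"az":0,"claw":0},{"x":-6,"y":0,"z":-4.5,"ax":0,"ay":0,"az":0,"claw":0},{"x":-10,"y":0,"z":-8,"ax":0,"ay":0,"az":0,"claw":0},{"x":-10,"y":0,"z":-8,"ax":0,"ay":0,"az":0,"claw":0},{"x":-4,"y":0,"z":-3,"ax":0,"ay":0,"az":0,"claw":0},{"x":9,"y":0,"z":-12,"ax":0,"ay":0,"az":0,"claw":0},{"x":12,"y":0,"z":-16,"ax":0,"ay":0,"az":0,"claw":0},{"x":12,"y":0,"z":-16,"ax":0,"ay":0,"az":0,"claw":0},{"x":12,"y":0,"z":-16,"ax":0,"ay":0,"az":0,"claw":0},{"x":9,"y":0,"z":-12,"ax":0,"ay":0,"az":0,"claw":0}]'
python3 g4.py -.030 .12 .13
```

```text
clock: 24.35
position: [0.6734, -0.0434, 0.1397]
tcp_rot: [-0.174, 0.795, 0.516, 0.267]
ft_force: [-0.3, 0.1, -0.2]
gripper_width: 0.0001
finger_force: 0.0
cab frame TCP -0.0621 -0.0206 0.1397 F cab -0.0 0.31 -0.23
t 24.35 turn [ 0.     0.002 -0.002] then shift mm [  19.7 -140.6   27.2] TCP [ 0.6734 -0.0434  0.1397] q [-0.49  0.49  1.51  0.68  1.27 -0.32] w 0.0001
```

```bash
python3 -m pendant '[{"x":0,"y":-18,"z":0,"ax":0,"ay":0,"az":0,"claw":0},{"x":0,"y":-18,"z":0,"ax":0,"ay":0,"az":0,"claw":0},{"x":0,"y":-18,"z":0,"ax":0,"ay":0,"az":0,"claw":0},{"x":0,"y":-18,"z":0,"ax":0,"ay":0,"az":0,"claw":0},{"x":0,"y":-18,"z":0,"ax":0,"ay":0,"az":0,"claw":0},{"x":0,"y":-18,"z":0,"ax":0,"ay":0,"az":0,"claw":0},{"x":0,"y":-18,"z":0,"ax":0,"ay":0,"az":0,"claw":0},{"x":6,"y":-14,"z":9,"ax":0,"ay":0,"az":0,"claw":0},{"x":7,"y":0,"z":9,"ax":0,"ay":0,"az":0,"claw":0},{"x":6,"y":0,"z":9,"ax":0,"ay":0,"az":0,"claw":0}]'
python3 g4.py -.030 .118 .105
```

```text
clock: 25.6
position: [0.5586, 0.043, 0.1279]
tcp_rot: [-0.174, 0.795, 0.516, 0.266]
ft_force: [-0.1, -0.3, -0.5]
gripper_width: -0.0
finger_force: 0.0
cab frame TCP -0.0295 0.1194 0.1279 F cab -0.29 -0.05 -0.49
t 25.60 turn [-0.001  0.002 -0.003] then shift mm [-14.3   1.4  17.9] TCP [0.5586 0.043  0.1279] q [-0.44  0.26  1.87  0.72  1.15 -0.37] w -0.0000
```

```bash
python3 -m pendant '[{"x":-7.9,"y":0,"z":10.3,"ax":0,"ay":0,"az":0,"claw":0},{"x":-7.9,"y":0,"z":10.3,"ax":0,"ay":0,"az":0,"claw":0},{"x":-3,"y":0.3,"z":4,"ax":0,"ay":0,"az":0,"claw":0},{"x":-3,"y":0.3,"z":4,"ax":0,"ay":0,"az":0,"claw":0},{"x":-3,"y":0.4,"z":4,"ax":0,"ay":0,"az":0,"claw":0},{"x":-3,"y":0.4,"z":4,"ax":0,"ay":0,"az":0,"claw":0},{"x":-3,"y":0.4,"z":4,"ax":0,"ay":0,"az":0,"claw":0},{"x":-3,"y":0.4,"z":4,"ax":0,"ay":0,"az":0,"claw":0},{"x":0,"y":0,"z":0,"ax":0,"ay":0,"az":0,"claw":0},{"x":0,"y":0,"z":0,"ax":0,"ay":0,"az":0,"claw":0}]'
python3 g4.py -.030 .099 .049
```

```text
clock: 26.85
position: [0.5594, 0.0415, 0.0717]
tcp_rot: [-0.175, 0.795, 0.516, 0.266]
ft_force: [0.1, -0.7, 0.8]
gripper_width: -0.0002
finger_force: 0.0
cab frame TCP -0.0306 0.118 0.0717 F cab -0.63 -0.37 0.79
t 26.85 turn [-0.002  0.002 -0.004] then shift mm [-13.3  19.   18.4] TCP [0.5594 0.0415 0.0717] q [-0.44  0.36  1.88  0.76  1.07 -0.46] w -0.0002
```

```bash
python3 -m pendant '[{"x":-3.4,"y":4.7,"z":4.6,"ax":0,"ay":0,"az":0,"claw":0},{"x":-3.3,"y":4.7,"z":4.6,"ax":0,"ay":0,"az":0,"claw":0},{"x":-3.3,"y":4.8,"z":4.6,"ax":0,"ay":0,"az":0,"claw":0},{"x":-3.3,"y":4.8,"z":4.6,"ax":0,"ay":0,"az":0,"claw":0},{"x":-2.1,"y":6.8,"z":2.8,"ax":0,"ay":0,"az":0,"claw":0},{"x":-2.1,"y":6.8,"z":2.8,"ax":0,"ay":0,"az":0,"claw":0},{"x":-2.1,"y":6.7,"z":2.8,"ax":0,"ay":0,"az":0,"claw":0},{"x":-2.1,"y":6.7,"z":2.8,"ax":0,"ay":0,"az":0,"claw":0},{"x":0,"y":0,"z":0,"ax":0,"ay":0,"az":0,"claw":0},{"x":0,"y":0,"z":0,"ax":0,"ay":0,"az":0,"claw":0}]'
python3 g4.py -.030 .072 .035
```

```text
clock: 28.1
position: [0.6013, 0.0237, 0.0348]
tcp_rot: [-0.175, 0.795, 0.516, 0.266]
ft_force: [-3.0, 1.6, 2.1]
gripper_width: -0.0001
finger_force: 1.8
cab frame TCP -0.0299 0.0725 0.0348 F cab 0.23 3.41 2.07
t 28.10 turn [-0.003  0.002 -0.004] then shift mm [ 0.1  0.5 -0.2] TCP [0.6013 0.0237 0.0348] q [-0.44  0.5   1.77  0.77  1.04 -0.48] w -0.0001
```

```bash
python3 -m pendant '[{"x":0,"y":1,"z":0,"ax":0,"ay":0,"az":0,"claw":0},{"x":0,"y":1,"z":0,"ax":0,"ay":0,"az":0,"claw":0},{"x":0,"y":1,"z":0,"ax":0,"ay":0,"az":0,"claw":0},{"x":0,"y":1,"z":0,"ax":0,"ay":0,"az":0,"claw":0},{"x":0,"y":0,"z":0,"ax":0,"ay":0,"az":0,"claw":0},{"x":0,"y":0,"z":0,"ax":0,"ay":0,"az":0,"claw":0},{"x":0,"y":0,"z":0,"ax":0,"ay":0,"az":0,"claw":0},{"x":0,"y":0,"z":0,"ax":0,"ay":0,"az":0,"claw":0},{"x":0,"y":0,"z":0,"ax":0,"ay":0,"az":0,"claw":0},{"x":0,"y":0,"z":0,"ax":0,"ay":0,"az":0,"claw":0}]'
python3 g4.py -.030 .072 .035
```

```text
clock: 29.35
position: [0.6018, 0.0238, 0.0345]
tcp_rot: [-0.178, 0.795, 0.517, 0.264]
ft_force: [-10.9, 1.0, 7.8]
gripper_width: 0.0
finger_force: 5.9
cab frame TCP -0.0297 0.0721 0.0345 F cab -3.5 10.36 7.77
t 29.35 turn [-0.01   0.001 -0.004] then shift mm [ 0.   0.1 -0.6] TCP [0.6018 0.0238 0.0345] q [-0.44  0.51  1.76  0.77  1.05 -0.48] w 0.0000
```

```bash
python3 -m pendant '[{"x":0,"y":-5,"z":0,"ax":0,"ay":0,"az":0,"claw":0},{"x":0,"y":-10,"z":0,"ax":0,"ay":0,"az":0,"claw":0},{"x":-4,"y":-10,"z":-12,"ax":0,"ay":0,"az":0,"claw":0},{"x":-6,"y":0,"z":-25,"ax":0,"ay":0,"az":0,"claw":0},{"x":-6,"y":0,"z":-30,"ax":0,"ay":0,"az":0,"claw":0},{"x":-6,"y":0,"z":-30,"ax":0,"ay":0,"az":0,"claw":0},{"x":-6,"y":0,"z":-30,"ax":0,"ay":0,"az":0,"claw":0},{"x":-6,"y":0,"z":-30,"ax":0,"ay":0,"az":0,"claw":0},{"x":-4,"y":0,"z":-20,"ax":0,"ay":0,"az":0,"claw":0},{"x":0,"y":0,"z":0,"ax":0,"ay":0,"az":0,"claw":0}]'
python3 - <<'E'
from ww import *
S=st(); _,P,R0=S; w=arm.snapshot("wrist"); s=arm.snapshot("scene"); s0=cv2.imread("pics/scene0.png")[:,:,::-1]
c=info("wrist"); T=c["tool_from_camera"]
def pw(p):
    q=R0.inv().apply(np.asarray(p)-P); k=T[:3,:3].T@(q-T[:3,3]); return np.array((c["cx"]-c["fx"]*k[0]/k[2],c["cy"]+c["fy"]*k[1]/k[2]))
print(S[0]["ft_force"].round(1),P)
for n,P3 in dict(level=(-.042,.11,.0945),down=(-.042,.05,.0345),pull=(-.02,-.02,.0535),mid45=(-.042,.0924,.052)).items():
    u=W(P3,p,0); a=pw(u).round().astype(int); b=proj("scene",u).round().astype(int)
    print(n,a,(w[a[1]-3:a[1]+4,a[0]-3:a[0]+4].mean((0,1)).round() if 3<a[1]<396 and 3<a[0]<636 else None),b,s[b[1]-1:b[1]+2,b[0]-1:b[0]+2].mean((0,1)).round())
# darkest neutral blobs in wrist picture near lever
x0,y0,x1,y1=0,0,640,400
m=(w.max(2)<30).astype(np.uint8); n,l,stt,ce=cv2.connectedComponentsWithStats(m)
for i in range(1,n):
    if stt[i,4]>150: print(stt[i],ce[i].round())
print("narrow/home", [ (lambda c:(c[:,:,0].astype(int)-c[:,:,1]>25).sum())(s[275:305,335:362])])
E
```

```text
clock: 30.6
position: [0.5277, -0.0957, 0.1549]
tcp_rot: [-0.172, 0.796, 0.515, 0.267]
ft_force: [-0.0, -0.1, 0.2]
gripper_width: 0.0001
finger_force: 0.0
[-0.  -0.1  0.2] [ 0.52768261 -0.09565583  0.15485206]
level [299 121] [50. 54. 57.] [284 154] [89. 99. 83.]
down [358 152] [33. 31. 30.] [309 172] [11. 10. 11.]
pull [426 124] [35. 37. 39.] [337 160] [39. 40. 41.]
mid45 [319 144] [71. 67. 61.] [292 167] [55. 61. 52.]
[ 420   21  124   14 1448] [479.  28.]
[ 87  85  13  35 171] [ 93. 103.]
[386 118  77   7 323] [423. 121.]
[349 134  16  20 203] [355. 145.]
[140 143  43 115 809] [159. 192.]
[180 287  33  28 352] [198. 303.]
[ 167  288  233  112 5111] [286. 366.]
[ 385  316   95   84 2524] [429. 372.]
[  0 375  31  25 199] [ 14. 388.]
[519 374  19  26 165] [527. 387.]
[491 385  25  15 167] [501. 394.]
narrow/home [np.int64(132)]
```

```bash
python3 -c "
from plant import arm
print(arm.job_done())"
```

```text
the job is handed in; nothing more can be done
None
```

The job is handed in, with no verdict shown: the wide cup was upright in the rear tray when last seen, before I closed the drawer. The drawer was pushed home to its stop, the lever swung straight down to its stop, and the narrow cup still showed where it stood.

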